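# Stopper the open brine flask

## Task

One of the two amber brine flasks on the worktable is still open. Take the blue stopper by its knob from the steel rack and lower its tapered plug into the neck of the open flask, rather than dropping it in, so that its flange sits flat on the rim, then let go. Leave the flask standing, and leave the orange stopper and the flask with the white stopper where they are.

Things in the scene. Friction and masses are not known exactly. Their poses are not given: they have to be found in the camera images.
- blue_stopper: Blue stopper, 70 g, 72 mm tall, z up its axis, origin at the centre of the foot: tapered plug (28 mm across at the foot, 40 at its top, z 0-36 mm), flange 58 across (z 36-42), upright cylindrical knob 32 across (z 42-72). Hangs upright by its flange in a hole (47 wide) of a low steel rack (76 x 220 mm, top 46 mm above the table; two holes 110 apart) on the robot's left; lifts straight up.
- open_flask: Open amber flask, loose, 0.8 kg, empty; origin at the centre of its underside, z up its axis. Body 100 mm across, narrowing above 70 mm to a neck 56 across, lip 62 across, flat rim at z 130 mm. Round bore 46 mm wide in the middle of the rim, wider below the neck, deeper than the plug. With the stopper home its flange rests on the rim, stopper origin at z 94 mm.
- orange_stopper: Orange stopper, not to be used, in the rack's other hole; same shape and size as the blue one, origin at the centre of the plug's foot.
- closed_flask: The other amber flask, same size, 0.85 kg, closed by a white stopper fixed in it (top of its knob 166 mm above the table); origin at the centre of its underside. Not to be moved. The flasks stand on the robot's right, side by side along y, centres at least 140 mm apart; which is which varies.

How it is judged (in metres and radians):
On the way:
1. the blue stopper, held in the fingers, is lowered with its plug at least 8 mm into the open flask's mouth (z of blue_stopper in the frame of open_flask below 0.122 m and horizontal distance between blue_stopper and open_flask below 0.02 m and contact force between the fingers and blue_stopper above 0.5 N), for 0.05 s.
At the end, for the whole second after the job is handed in: The blue stopper is in the open flask's neck, its flange within 5 mm of the rim, its axis within 12 mm and 10 degrees of the flask's; the flask stands upright on the table; both are at rest; the orange stopper and the closed flask are within 30 mm of where they started, the closed flask upright (z of blue_stopper in the frame of open_flask between 0.085 and 0.099 m and horizontal distance between blue_stopper and open_flask below 0.012 m and angle between the z axis of blue_stopper and the z axis of open_flask, either way round below 0.17 rad and angle between each of open_flask, closed_flask's own z axis and vertical below 0.1 rad and height (world z) of open_flask below 0.01 m and linear speed of each of blue_stopper, open_flask below 0.02 m/s and distance of each of orange_stopper, closed_flask from where it was at the start of the episode below 0.03 m); the robot touches nothing.
It fails at once if the open flask is knocked over or tipped by more than 20 degrees (angle between open_flask's own z axis and vertical above 0.35 rad).
It fails at once if the orange stopper or the closed flask is moved by more than 30 mm (distance of any of orange_stopper, closed_flask from where it was at the start of the episode above 0.03 m).
It also fails if it takes over 38 s, if anything falls off the work surface, if the arm or the gripper's body presses on something with over 40 N, if the wrist force passes 120 N, or if a joint passes its speed limit or range.

## Robot

A 6-joint arm with a two-finger parallel gripper is mounted at the origin on a cart in front of the work surface, level with it; the furniture and walls round the work are solid. World frame = base frame: x ahead of the robot, y to its left, z up, the work surface at z = 0. Lengths are in mm, angles in rad, forces in N, time in s.
With the tool pointing down it reaches from about 400 to 825 mm from the base axis. Payload 7 kg.
Tool frame: the origin (TCP) lies midway between the tips of the shut fingers; the grasp point (between the pads) lies 19 mm behind it; z points along the fingers, y is the line along which they close (so a half turn about z gives the same grasp; the last joint's range is limited). The gripper opens to 88 mm and grips with 3 to 60 N. Pads are 19 mm wide; open, the fingers measure 130 mm over their backs; the gripper's body (78 mm by 193 mm) begins 47 mm behind the grasp point.
Start: joints at [-1.06, 0.359, 0.012, 0, -1.224, -0.288], TCP at [149.123, -658.299, 226.561] pointing down, gripper open.
Joint ranges: [-3.07, 3.07], [-1.43, 2.12], [-1.02, 1.25], [-3.03, 1.67], [-3.05, -0], [-3.03, 3.03]. Speed limits (rad/s): [2.39, 2.39, 3.01, 3.14, 3.14, 3.14].

## Interface

Orientations are given as a unit quaternion [x, y, z, w].
In Python, from plant import move_ptp, line_to, move_joints, move_gripper, pause, solve_ik, camera, get_calibration, Unreachable, close_job, find_in, masks_of, current_t, current_joint_pos, current_qvel, current_tau, current_tcp_pos, current_eef_rot, current_contact_force, current_moment, current_width, current_finger_force gives the robot as it stands. Calls block until the motion is done:
- move_ptp(position, orientation): joint-space move of the TCP to a pose.
- line_to(position, velocity=150, ori=None): straight line of the TCP; ori=None keeps the orientation; velocity is the mean speed in mm/s.
- move_joints(angles): joint-space move.
- move_gripper(opening, force=None): finger opening in mm; force is the grip in N (None keeps the last); returns when the fingers have stopped.
- pause(seconds).
- solve_ik(position, orientation): joint angles nearest the present ones, or None.
- camera(name): name is "side" or "top" or "wrist"; returns the picture (480x640x3 uint8, red, green, blue); there is no depth.
- get_calibration(name): a dict with "fx", "fy", "cx", "cy" (pixels), "distortion" ([k1, k2, p1, p2, k3] as OpenCV has them; the pictures are not rectified), "view" (4x4, takes a point from world to camera coordinates); the wrist camera has in their place "T_tool_cam" (4x4, takes a point from camera to tool coordinates, whose origin is the TCP and whose axes are the flange's). Camera axes: x right, y up, looking along -z (the intrinsics and any distortion apply to the point x, -y, -z); pixel columns grow to the right and rows downward; lengths in mm; the calibration is good to about 2 mm. A picture is of the moment at which its call begins: read the wrist's pose just before it. get_calibration takes no time and is no camera call.
A pose or a line that the arm cannot do raises Unreachable and nothing moves.
- close_job(): hands the job in; it is judged then, once.
Trained networks look in the newest picture that a camera, given by its name, has taken for a name from the list of things; names that differ only in an ending like _2 or _b are one class to them, and where a whole thing is asked for, a point or a joint stands for the part that bears it (a point fixed in the world has none). Each returns a list of dicts, best first, with "conf" (0 to 1); they miss things now and then, are a little off and sometimes report something else, mostly with a low value. They report only what shows in the picture. A call takes as long as a camera call.
- find_in(camera, target): "point" ([column, row] in pixels, amid what is visible of it).
- masks_of(camera, target): "mask" (480x640 bool, what is visible of it) and "point" ([column, row] in pixels, amid what is visible of it).
Readings, each from a call of its own:
- current_t(): time.
- current_joint_pos(): joint angles.
- current_qvel(): joint speeds.
- current_tau(): joint torques, N m.
- current_tcp_pos(): TCP position.
- current_eef_rot(): TCP orientation.
- current_contact_force(): force on the tool from outside, world axes, zero at the start.
- current_moment(): the same for the moment, N m.
- current_width(): finger opening in mm.
- current_finger_force(): force on a finger pad.
Only numpy, scipy, OpenCV 4.12 (cv2) and the standard library are available. Lean on these libraries where they do the work, as an engineer would, in place of code of your own. Each camera call takes 0.05 s, during which the arm holds its last target. There are 200 camera calls.

## Working session

There is one attempt and no reset: what is moved stays moved. The work goes in short steps, each a Python script; the robot and the scene stay as the last script left them, time stands still between calls to the robot, and variables do not carry over. Pictures are saved under pics/ and viewed, at most 10 in all, crops included, and the job is handed in when it is done.

```bash
mkdir -p pics; ls; python3 - <<'E'
from plant import *
import cv2,numpy as np
np.set_printoptions(precision=4,suppress=True)
ims=[]
for c in("top","side"):
    im=camera(c); ims.append(im); print(c,get_calibration(c))
    cv2.imwrite(f"pics/{c}0.png",im[:,:,::-1])
    for t in("blue_stopper","orange_stopper","open_flask","closed_flask"):
        print(t,[(np.round(d["point"],1),round(d["conf"],2),) for d in find_in(c,t)])
print(get_calibration("wrist"),current_t(),current_eef_rot())
E
```

```text
pics
plant.py
top {'fx': 598.945111853302, 'fy': 598.945111853302, 'cx': 329.34630160409415, 'cy': 240.61417011414514, 'distortion': array([-0.1259,  0.    ,  0.    ,  0.    ,  0.    ]), 'view': array([[   -0.0071,    -1.    ,    -0.0062,   -27.7847],
       [    0.9935,    -0.0078,     0.1132,  -498.6699],
       [   -0.1132,    -0.0054,     0.9936, -1475.8911],
       [    0.    ,     0.    ,     0.    ,     1.    ]])}
blue_stopper [(array([251.4, 246.2]), 0.59)]
orange_stopper [(array([292.2, 261.5]), 0.78)]
open_flask [(array([463.9, 244.3]), 0.85), (array([250.3, 247.2]), 0.27)]
closed_flask [(array([382.9, 238.2]), 0.75)]
side {'fx': 483.368523847998, 'fy': 483.368523847998, 'cx': 317.03633386549416, 'cy': 242.63820070416335, 'distortion': array([0.0377, 0.    , 0.    , 0.    , 0.    ]), 'view': array([[    0.9977,     0.0673,     0.0089,  -512.6744],
       [   -0.0415,     0.5004,     0.8648,    -3.9783],
       [    0.0538,    -0.8632,     0.502 , -1294.3588],
       [    0.    ,     0.    ,     0.    ,     1.    ]])}
blue_stopper [(array([311.3, 204. ]), 0.52)]
orange_stopper [(array([291.7, 222.6]), 0.61)]
open_flask [(array([292. , 330.6]), 0.72)]
closed_flask [(array([307.6, 265.3]), 0.97)]
{'fx': 412.98439583971503, 'fy': 412.98439583971503, 'cx': 325.36434099395757, 'cy': 235.14619625877228, 'distortion': array([0.0201, 0.    , 0.    , 0.    , 0.    ]), 'T_tool_cam': array([[   0.0001,    0.959 ,    0.2835,   75.8608],
       [   1.    ,    0.    ,   -0.0004,    0.8575],
       [  -0.0004,    0.2835,   -0.959 , -158.6337],
       [   0.    ,    0.    ,    0.    ,    1.    ]])} 0.5 [-0.1112  0.9938  0.0001 -0.    ]
```

View pics/top0.png

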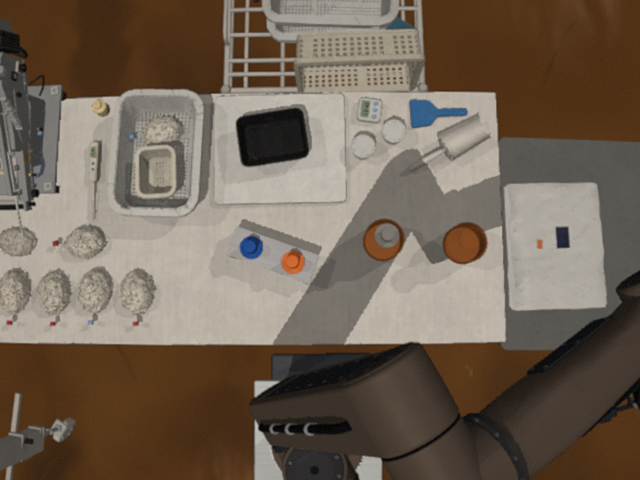

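View pics/side0.png

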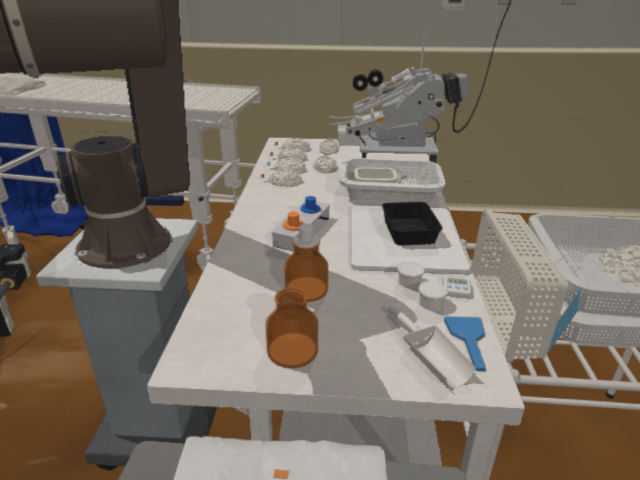

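The top view shows the blue stopper at (251,246), the orange at (292,261), the white-stoppered flask at (384,238) and the open flask at (464,243). The side view agrees: open flask nearest at (292,330), closed at (307,265), and blue behind orange.

```bash
cat > h.py <<'E'
from plant import *
import cv2, numpy as np
from scipy.optimize import least_squares
from scipy.spatial.transform import Rotation as R
np.set_printoptions(precision=2,suppress=True)
STOP=[(46,29),(52,29),(52,16),(82,16)]                       # (world z, radius) in the rack
FLASK=[(0,50),(70,50),(110,28),(120,28),(122,31),(130,31)]
CAP=[(0,50),(70,50),(110,28),(120,28),(122,31),(130,31),(130,29),(136,29),(136,16),(166,16)]
def view(name):
    k=get_calibration(name)
    if name!="wrist": return k,k["view"]
    T=np.eye(4); T[:3,:3]=R.from_quat(current_eef_rot()).as_matrix(); T[:3,3]=current_tcp_pos()
    return k,np.linalg.inv(T@k["T_tool_cam"])
def proj(k,V,P):
    p=(P@V[:3,:3].T+V[:3,3])*[1,-1,-1]
    K=np.array([[k["fx"],0,k["cx"]],[0,k["fy"],k["cy"]],[0,0,1]])
    return cv2.projectPoints(p,np.zeros(3),np.zeros(3),K,k["distortion"])[0][:,0]
a=np.linspace(0,2*np.pi,48)
def sil(k,V,prof,xy):
    m=np.zeros((480,640),np.uint8)
    ring=[proj(k,V,np.c_[xy[0]+r*np.cos(a),xy[1]+r*np.sin(a),0*a+z]) for z,r in prof]
    for p,q in zip(ring,ring[1:]):
        h=cv2.convexHull(np.vstack([p,q]).astype(np.float32))
        cv2.fillConvexPoly(m,np.round(h*16).astype(np.int32),1,shift=4)
    return m>0
def cen(m): y,x=np.nonzero(m); return np.array([x.mean(),y.mean()]) if len(x) else np.array([-999.,-999])
def locate(cams,target,prof,guess):
    """cams: list of (name,k,V). fits centroid of the model silhouette to the mask's"""
    obs=[]
    for n,k,V in cams:
        d=masks_of(n,target)
        if d: obs.append((n,k,V,d[0]["mask"],d[0]["conf"]))
    if not obs: return None
    f=lambda p:np.concatenate([cen(sil(k,V,prof,p))-cen(m) for _,k,V,m,_ in obs])
    s=least_squares(f,guess,diff_step=0.01,x_scale=100)
    for (n,k,V,m,c) in obs:
        q=sil(k,V,prof,s.x); print(target,n,"conf %.2f iou %.2f area %d/%d"%(c,(q&m).sum()/(q|m).sum(),q.sum(),m.sum()),end="; ")
    print(s.x,"res",s.fun); return s.x
E
python3 - <<'E'
from h import *
cs=[(n,)+view(n) for n in("top","side")]
for sel in(cs,cs[:1],cs[1:]):
  for t,p,g in(("blue_stopper",STOP,(530,150)),("orange_stopper",STOP,(490,60)),("open_flask",FLASK,(520,-320)),("closed_flask",CAP,(520,-150))):
    locate(sel,t,p,g)
print(current_t())
E
```

```text
blue_stopper top conf 0.57 iou 0.91 area 471/435; blue_stopper side conf 0.53 iou 0.85 area 295/250; [481.99 162.32] res [-0.06 -0.25 -0.17  0.24]
orange_stopper top conf 0.61 iou 0.91 area 473/435; orange_stopper side conf 0.84 iou 0.80 area 342/289; [445.02  59.25] res [-0.15 -0.4  -0.39  0.16]
open_flask top conf 0.56 iou 0.94 area 1559/1468; open_flask side conf 0.68 iou 0.97 area 3641/3528; [ 489.5 -370.4] res [ 0.01 -0.12 -0.12 -0.01]
closed_flask top conf 0.89 iou 0.92 area 1470/1404; closed_flask side conf 0.66 iou 0.84 area 2745/2339; [ 500.76 -163.53] res [-0.98 -0.92 -0.85  1.7 ]
blue_stopper top conf 0.57 iou 0.92 area 470/435; [481.67 161.99] res [ 0.02 -0.02]
orange_stopper top conf 0.61 iou 0.92 area 475/435; [444.37  58.98] res [ 0.01 -0.02]
open_flask top conf 0.56 iou 0.94 area 1556/1468; [ 489.24 -370.34] res [-0.06  0.01]
closed_flask top conf 0.89 iou 0.95 area 1476/1404; [ 498.66 -166.03] res [-0.01  0.  ]
blue_stopper side conf 0.53 iou 0.84 area 297/250; [482.27 165.64] res [-0.06 -0.05]
orange_stopper side conf 0.84 iou 0.82 area 338/289; [446.22  60.14] res [-0.09  0.01]
open_flask side conf 0.68 iou 0.97 area 3644/3528; [ 489.7  -370.42] res [-0.02 -0.01]
closed_flask side conf 0.66 iou 0.83 area 2714/2339; [ 502.11 -156.32] res [-0.01  0.02]
1.3
```

```bash
python3 - <<'E'
from h import *
Q=[0,1,0,0]
for p in([482,162,230],[482,162,56],[489.5,-370.4,260],[489.5,-370.4,140]): print(solve_ik(p,Q))
move_gripper(60); move_ptp([482,162,190],Q); pause(.2)
c=[("wrist",)+view("wrist")]; im=camera("wrist"); cv2.imwrite("pics/w1.png",im[:,:,::-1])
locate(c,"blue_stopper",STOP,(482,162)); print(current_t(),current_tcp_pos(),current_eef_rot())
E
```

```text
[ 0.71  0.08 -0.34  0.   -1.15 -2.28]
[ 0.71  0.27 -0.57 -0.   -0.73 -2.28]
[-0.33  0.24 -0.08  0.   -1.25 -1.24]
[-0.33  0.33 -0.24  0.   -1.   -1.24]
5.4 [482.07 161.8  189.97] [ 0.  1. -0. -0.]
```

View pics/w1.png

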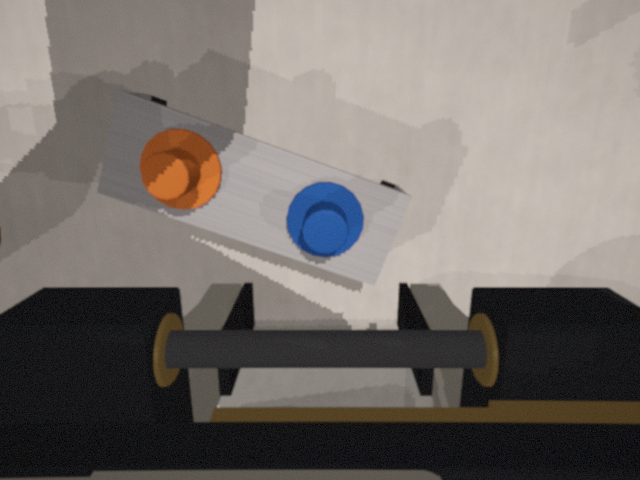

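The wrist view shows the blue stopper whole at (325,219), between the open fingers' columns. The network missed it, so I'll fit its colour instead.

```bash
python3 - <<'E'
from h import *
im=cv2.imread("pics/w1.png"); hsv=cv2.cvtColor(im,cv2.COLOR_BGR2HSV)
m=cv2.inRange(hsv,(105,150,40),(125,255,255))>0
k,V=view("wrist"); s=least_squares(lambda p:cen(sil(k,V,STOP,p))-cen(m),(482,162),diff_step=.01).x
q=sil(k,V,STOP,s); print(s,cen(m),(q&m).sum()/(q|m).sum(),q.sum(),m.sum())
E
```

```text
[482.44 162.36] [324.65 219.09] 0.8807660626029654 4856 4277
```

```bash
python3 - <<'E'
from h import *
line_to([482.2,162.3,57],velocity=150); print(current_contact_force())
move_gripper(20,force=25); print(current_width(),current_finger_force(),current_contact_force())
line_to([482.2,162.3,150],velocity=80); print(current_width(),current_finger_force(),current_contact_force())
line_to([482.2,162.3,260],velocity=200)
move_ptp([489.5,-370.4,265],[0,1,0,0]); pause(.2)
c=[("wrist",)+view("wrist")]; im=camera("wrist"); cv2.imwrite("pics/w2.png",im[:,:,::-1])
locate(c,"open_flask",FLASK,(489.5,-370.4)); print(current_t(),current_width(),current_finger_force(),current_tcp_pos())
E
```

```text
[-1.23  1.68  0.16]
31.477539100386252 25.00050812959671 [-1.3   0.2   2.98]
32.052887173481935 24.999876022338867 [ 0.42 -0.39 -0.05]
open_flask wrist conf 0.82 iou 0.80 area 10704/8987; [ 483.49 -370.53] res [-0.01 -0.  ]
11.2583 31.44505063487179 24.999880492687225 [ 489.82 -369.88  265.12]
```

View pics/w2.png

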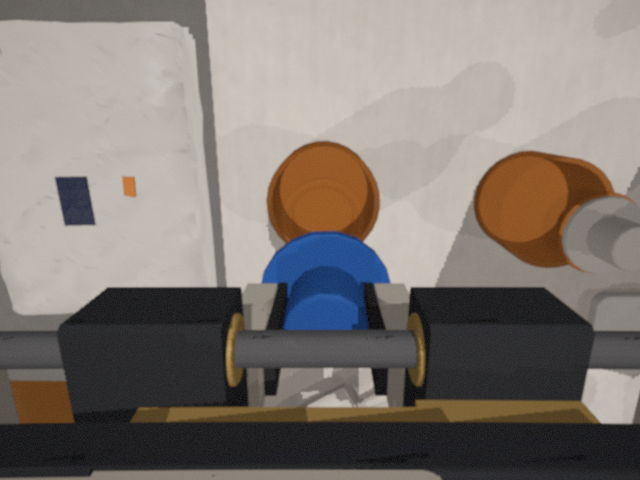

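The wrist view shows the blue stopper held upright at (326,285), partly hiding the open flask's mouth, centred near (323,195). The y fit agrees with the fixed cameras. The x fit is biased by the occlusion, so I'll check from the side and top cameras just above the rim.

```bash
python3 - <<'E'
from h import *
line_to([489.6,-370.4,190],velocity=120); pause(.2)
z=current_tcp_pos()[2]-47
HELD=[(z,14),(z+36,20),(z+36,29),(z+42,29)]
for n in("side",):
    im=camera(n); cv2.imwrite("pics/s2.png",cv2.resize(im[200:400,200:400,::-1],(600,600),interpolation=cv2.INTER_CUBIC))
    c=[(n,)+view(n)]
    locate(c,"blue_stopper",HELD,(489.5,-370.4)); locate(c,"open_flask",FLASK,(489.5,-370.4))
print(current_t(),current_tcp_pos(),current_contact_force())
E
```

```text
blue_stopper side conf 0.77 iou 0.62 area 813/537; [ 492.97 -378.25] res [-0.   -0.01]
open_flask side conf 0.88 iou 0.92 area 3662/3367; [ 490.9  -373.96] res [0.01 0.01]
12.3833 [ 489.78 -370.46  190.5 ] [-0.51  0.6  -0.95]
```

View pics/s2.png

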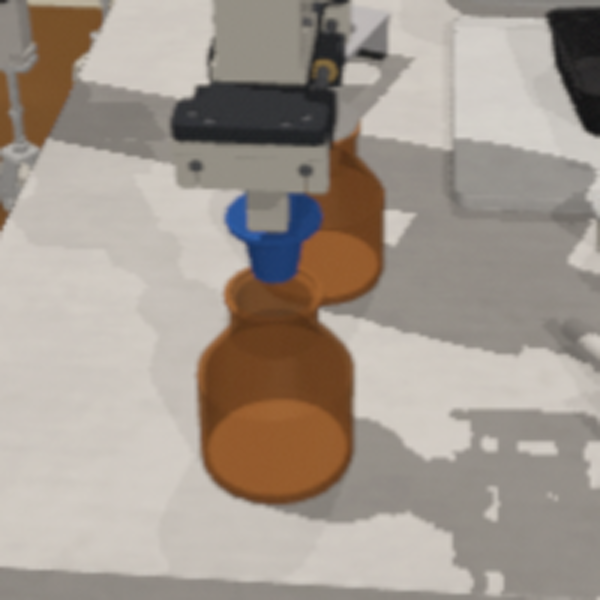

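The side crop shows the plug upright at column 274, directly above the mouth at column 275. I'll lower it now.

```bash
python3 - <<'E'
from h import *
x,y=489.5,-370.4
line_to([x,y,165],velocity=60); f0=current_contact_force(); print(f0)
z=165
while z>139:
    z-=4 if z>149 else 2; line_to([x,y,z],velocity=40); f=current_contact_force()-f0
    print(z,f,current_tcp_pos()[2])
    if f[2]>5 or np.hypot(f[0],f[1])>8: break
cv2.imwrite("pics/s3.png",cv2.resize(camera("side")[200:400,200:400,::-1],(600,600),interpolation=cv2.INTER_CUBIC))
print(current_t())
E
```

```text
[-0.92  0.07 -0.49]
161 [1.29 0.25 0.19] 160.8991208995358
157 [ 0.5   0.4  -1.18] 156.70860717821907
153 [1.55 0.33 0.16] 152.64095006400123
149 [ 0.82 -0.55 -0.24] 148.6319710554945
147 [ 0.76 -0.24  0.04] 146.87187294493503
145 [1.83 0.11 1.2 ] 144.84827373495008
143 [ 1.11  0.32 -0.84] 142.83981009981497
141 [0.74 0.17 4.71] 141.7328421720343
139 [-3.47  4.45 17.85] 141.60143964128065
15.25
```

View pics/s3.png

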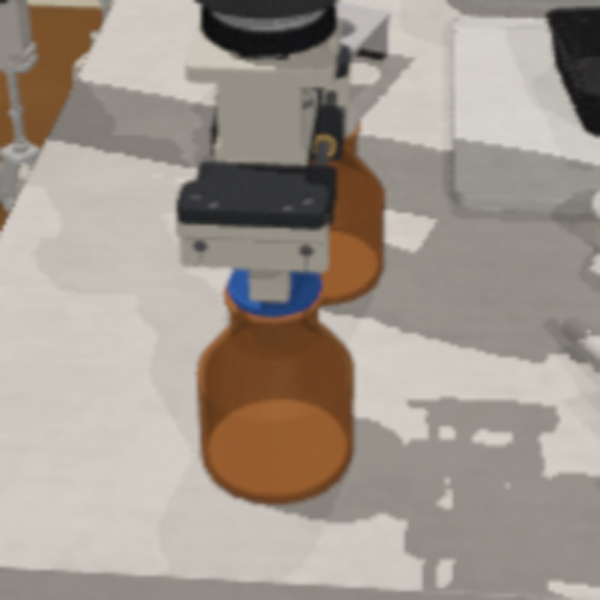

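The flange is down on the rim at (274,290) in the crop, with contact at the expected TCP height of 141 mm. Next I'll relieve the press, let go and retreat.

```bash
python3 - <<'E'
from h import *
line_to([489.5,-370.4,141.5],velocity=40); print(current_contact_force())
move_gripper(60); print(current_width())
line_to([489.5,-370.4,260],velocity=120); pause(.3)
print(current_contact_force(),current_t())
im=camera("side"); cv2.imwrite("pics/s4.png",cv2.resize(im[200:400,200:400,::-1],(600,600),interpolation=cv2.INTER_CUBIC))
c=[("side",)+view("side")]
locate(c,"blue_stopper",[(z+84,r) for z,r in STOP],(489.5,-370.4)); locate(c,"open_flask",FLASK,(489.5,-370.4))
E
```

```text
[-1.11  3.08  5.23]
60.04479448248955
[ 0.08  0.51 -0.03] 17.65
blue_stopper side conf 0.72 iou 0.89 area 767/681; [ 491.02 -369.86] res [-0.   -0.01]
open_flask side conf 0.88 iou 0.77 area 3744/3022; [ 491.56 -385.89] res [ 0.01 -0.01]
```

View pics/s4.png

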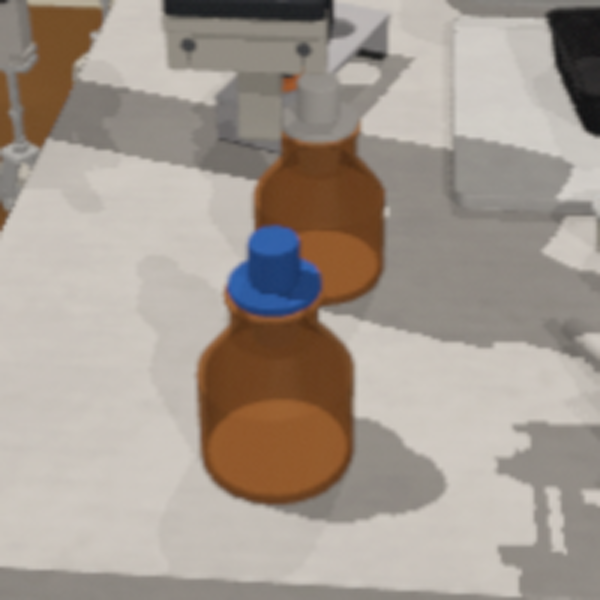

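The stopper sits flat and centred on the open flask, with its knob at (274,258) in the crop. The flask is upright, the other flask hasn't moved and the gripper is clear.

```bash
python3 -c "
from plant import *
print(close_job())"
```

```text
the job is handed in; nothing more can be done
None
```

The blue stopper is seated flat in the open flask's neck and released, the flask is standing, the orange stopper and closed flask were left untouched, and the job was handed in at about 18 s of the 38 s allowed (no verdict was returned).

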